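Seal the trap flask, find the loose bolt and hold its cap open

TASK

The casting machine's vacuum leaks. First set the red stopper fully down into the neck of the trap flask and let go of it; then tap the three look-alike yellow-capped bolts on the grey inlet block until you find the loose one, which gives under a firm press. Lift the cap of the loose bolt open by about 45 degrees or more and finish still holding it up for the fitter, leaving the caps of the tight bolts closed and the two wax trees where they stand.

Things in the scene. Friction and masses are not known exactly. Their poses are not given: they have to be found in the camera images.
- stopper_grip (a point): red stopper, loose, 70 g, upright in a wooden rest (52 mm across, 34 mm high). Point on the axis of its knob, a cylinder 26 mm across, 34 mm tall: 11 mm below the knob's top, 23 mm above the collar (41 mm across, 6 mm thick). Below it a tapered plug 28 mm long, 30 mm across at the collar, 20 mm at the foot, which is 57 mm below this point. z: stopper's axis, up.
- stopper_ledge (a point): point on the stopper's axis at the underside of its collar, 29 mm below stopper_grip; it rests on the flask's rim when the stopper is fully down.
- flask_mouth (a point): centre of the mouth of the green glass flask, level with its rim, 125 mm above the table. The flask is fixed; its neck is straight for 40 mm, 34 mm bore, 42 mm outside; the foot is 112 mm across. A thin glass spout sticks out of the neck 25 mm below the rim.
- block: grey inlet block, fixed, 280 mm along its y, 130 mm along x, 30 mm high; origin at the centre of its underside; -x is the robot's side. Three look-alike bolts stand on it in a row along y, 90 mm apart. A tight bolt does not move when pressed; the loose one sinks 6 mm under 2 to 6 N on its cap and springs back. Which one is loose changes from run to run.
- bolt_left (a point): left (+y) bolt: centre of the flat top of its closed cap, 76 mm above the table, axes as the block's. Cap: yellow disc 38 mm across, 8 mm thick, on a brass hex bolt head. Its level yellow tab, 12 mm wide (y), 7 mm thick, juts to -x, from 19 to 57 mm from the bolt's axis, its mid-height 4 mm below this point, 38 mm of free air under it.
- bolt_mid (a point): middle bolt: centre of the closed cap's top, same make and axes as bolt_left. On each bolt the cap's hinge line runs along y, 22 mm to +x of this point and 4 mm below it, so that the tab's end lifts up and over.
- bolt_right (a point): right (-y) bolt: centre of the closed cap's top, same make and axes as bolt_left. These three points belong to the block and do not move with bolts or caps.
- loose_bolt (a joint): how far the loose bolt has been pressed down, m: 0 at rest, 0.006 fully down. It does not tell which bolt it is.
- loose_cap (a joint): opening of the loose bolt's cap, rad: 0 closed, 1.4 fully open. A light spring shuts it when let go (about 1 to 2 N at the tab holds it up).
- tight_cap_1 (a joint): opening of the cap of one of the tight bolts, rad: 0 closed.
- tight_cap_2 (a joint): opening of the cap of the other tight bolt, rad: 0 closed.
- tree_a: wax tree, light, 120 mm high, on a black rubber foot 80 mm across; origin under its foot. Leave alone.
- tree_b: wax tree, as tree_a. Leave alone.
Not all that is in view belongs to the job. Of the things that look like the part that bears stopper_grip, the middle-sized one is meant.

How it is judged:
On the way, in this order (a step that is already met when the one before it is completed fails the run):
1. the stopper is fully down in the flask's neck, upright, and let go (horizontal distance between stopper_ledge and flask_mouth below 0.005 m and z of stopper_ledge in the frame of flask_mouth below 0.004 m and angle between stopper_ledge's own z axis and vertical below 0.12 rad and contact force between the fingers and anything else below 0.05 N), for 0.2 s.
2. the loose bolt has been tapped: pressed down by more than 3 mm (value of joint loose_bolt above 0.003 m), for 0.02 s.
At the end, for the whole second after the job is handed in: The stopper's collar is within 4 mm of the flask's rim, within 5 mm of its centre and upright within 0.12 rad; the loose bolt's cap is at least 0.65 rad open, still, and held by the fingers (more than 0.3 N); the tight bolts' caps are shut (under 0.1 rad) (horizontal distance between stopper_ledge and flask_mouth below 0.005 m and z of stopper_ledge in the frame of flask_mouth below 0.004 m and angle between stopper_ledge's own z axis and vertical below 0.12 rad and value of joint loose_cap above 0.65 rad and velocity of joint loose_cap between -0.1 and 0.1 rad/s and contact force between the fingers and loose_cap above 0.3 N and value of joint each of tight_cap_1, tight_cap_2 below 0.1 rad); the arm keeps its last pose, push and grip.
It fails at once if a tight bolt's cap was lifted (more than 0.35 rad) (value of joint any of tight_cap_1, tight_cap_2 above 0.35 rad).
It fails at once if a wax tree was shifted by more than 20 mm or tipped (distance of any of tree_a, tree_b from where it was at the start of the episode above 0.02 m or angle between any of tree_a, tree_b's own z axis and vertical above 0.3 rad).
It also fails if it takes over 58 s, if anything falls off the work surface, if the arm or the gripper's body presses on something with over 40 N, if the wrist force passes 120 N, or if a joint passes its speed limit or range.

ROBOT

A 6-joint arm with a two-finger parallel gripper is mounted at the origin on the work surface. World frame = base frame: x ahead of the robot, y to its left, z up, the work surface at z = 0. Lengths are in m, angles in rad, forces in N, time in s.
With the tool pointing down it reaches from about 0.25 to 0.725 m from the base axis. Payload 9.7 kg.
Tool frame: the origin (TCP) lies midway between the tips of the shut fingers; the grasp point (between the pads) lies 19 mm behind it (arm.grasp_offset is the distance from the TCP to the grasp point, in m); z points along the fingers, y is the line along which they close (so a half turn about z gives the same grasp; the last joint's range is limited). The gripper opens to 85 mm and grips with 20 to 120 N. Pads are 22 mm wide; open, the fingers measure 114 mm over their backs; the gripper's body (76 mm by 85 mm) begins 54 mm behind the grasp point. The pads swing forward as they close: fully open they stand 13 mm farther back than shut.
Start: joints at [1.3, 0.087, 0.176, 1.66, 0, 1.571], TCP at [0.147, 0.53, 0.231] pointing down, gripper open.
Joint ranges: [-3.13, 3.13], [-0.85, 1.81], [-1.15, 1.24], [-2.2, 2.28], [-1.44, 1.52], [-3.14, 3.14]. Speed limits (rad/s): [2.22, 2.22, 2.57, 3.14, 3.14, 3.14].

INTERFACE

Orientations are given as a 3x3 rotation matrix whose columns are the frame's x, y, z axes.
In Python, from plant import arm, imaging, order gives the robot as it stands.
- The arm moves only by the shell command python3 -m crank 'ROWS' [FORCE]. ROWS is JSON, a list of rows, each an object of numbers: "fingers": the opening, from 0 (shut) to 1 (fully open); "tx", "ty", "tz": the shift along the tool's x, y, z in mm; "roll": the turn about the tool's z in rad. In form: [{"fingers": .., "tx": .., "ty": .., "tz": .., "roll": ..}, ...]. A call has 1 to 10 rows; each row shifts and turns the commanded pose from where the row before left it, along the tool's axes as they then stand; what a row does not reach is not made up. A row lasts 1/10 s, in which the tool goes at most 50 mm and 8.59 degrees, less where a joint would pass 70% of its speed; a pose out of reach is approached as far as the arm can. A call with a gripper value outside its range is refused whole. The fingers move at their own pace and stop on an object; FORCE is the grip in N (left out, the last holds). Time passes only in rows, so rows that do not move let the fingers close. It gives the time, the measured TCP pose, the force, the opening and the grip force at its end, in the units of the state.
- arm.get_obs(): the state, without advancing time (a new reading comes with each control period).
- imaging.capture(name): name is "scene" or "top"; returns the picture (384x512x3 uint8, red, green, blue); there is no depth.
- imaging.camera_params(name): a dict with "mtx" (3x3 intrinsics, pixels), "k1" (the pictures are not rectified: a ray, as slopes to the right and down, at radius r is drawn at 1 + k1 r^2 times it, then the intrinsics apply), "pose" (4x4, takes a point from camera to world coordinates). Camera axes: x right, y up, looking along -z (the intrinsics and any distortion apply to the point x, -y, -z); pixel columns grow to the right and rows downward; lengths in m; the calibration is good to about 2 mm. A picture is of the moment at which its call begins. camera_params takes no time and is no camera call.
- order.close_job(): hands the job in; it is judged then, once.
The state is a dict: "clock": time; "joint_positions": joint angles; "joint_velocities": joint speeds; "effort": joint torques, N m; "ee_pos": TCP position; "eef_rot": TCP orientation; "contact_force": force on the tool from outside, world axes, zero at the start; "wrist_torque": the same for the moment, N m; "opening": opening from 0.0 (shut) to 1.0 (fully open); "grasp_force": force on a finger pad.
Only numpy, scipy, OpenCV 4.12 (cv2) and the standard library are available. Lean on these libraries where they do the work, as an engineer would, in place of code of your own. Each camera call takes 0.05 s, during which the arm holds its last target. There are 200 camera calls.

## Working session

There is one attempt and no reset: what is moved stays moved. The work goes in short steps, Python scripts to look and compute and a shell command to move; the robot and the scene stay as the last step left them, time stands still between calls to the robot, and variables do not carry over. Pictures are saved under pics/ and viewed, at most 10 in all, crops included, and the job is handed in when it is done.

```bash
mkdir -p pics; ls; cat > h.py <<'E'
import numpy as np, cv2
from plant import arm, imaging, order
def snap(cam,fn,crop=None,s=1):
    im=imaging.capture(cam)[:,:,::-1].copy(); cv2.imwrite('pics/raw_'+fn,im)
    if crop: x0,y0,x1,y1=crop; im=im[y0:y1,x0:x1]
    if s!=1: im=cv2.resize(im,None,fx=s,fy=s,interpolation=cv2.INTER_CUBIC)
    cv2.imwrite('pics/'+fn,im)
def ray(cam,u,v):
    p=imaging.camera_params(cam); K=np.array(p['mtx']); T=np.array(p['pose']); k=p['k1']
    d=np.linalg.solve(K,[u,v,1.]); d=d[:2]/d[2]; q=d.copy()
    for _ in range(30): q=d/(1+k*(q@q))
    return T[:3,3], T[:3,:3]@np.array([q[0],-q[1],-1.])
def atz(cam,u,v,z):
    o,d=ray(cam,u,v); return o+d*(z-o[2])/d[2]
def proj(cam,X):
    p=imaging.camera_params(cam); K=np.array(p['mtx']); T=np.array(p['pose'])
    c=T[:3,:3].T@(np.array(X)-T[:3,3]); q=np.array([c[0],-c[1]])/-c[2]; q=q*(1+p['k1']*(q@q))
    return (K@[q[0],q[1],1])[:2]
def tri(u1,u2):
    a,d=ray('scene',*u1); b,e=ray('top',*u2)
    s=np.linalg.lstsq(np.c_[d,-e],b-a,rcond=None)[0]; P=a+d*s[0];Q=b+e*s[1]
    return (P+Q)/2,np.linalg.norm(P-Q)
E
python3 -c "
from h import *
np.set_printoptions(precision=4,suppress=True)
snap('scene','s0.png',None,1.5);snap('top','t0.png',None,1.5)
o=arm.get_obs();print(o)
for c in('scene','top'):print(imaging.camera_params(c))"
```

```text
pics
{'clock': 0.1, 'joint_positions': array([ 1.3   ,  0.0874,  0.1752,  1.6598, -0.    ,  1.5708]), 'joint_velocities': array([ 0.0015, -0.0025,  0.0011,  0.0003,  0.0008,  0.0004]), 'effort': array([ -0.0004, -52.1563,  46.5654,   0.0159,   0.    ,   0.    ]), 'ee_pos': array([0.1471, 0.5298, 0.2307]), 'eef_rot': array([[-0.9636,  0.2675, -0.0003],
       [ 0.2675,  0.9636, -0.0011],
       [-0.    , -0.0012, -1.    ]]), 'contact_force': array([-0.0499, -0.5206,  0.0571]), 'wrist_torque': array([-0.0487,  0.0299, -0.0169]), 'grasp_force': 0.0, 'opening': 0.99999341766885}
{'mtx': array([[404.1933,   0.    , 256.9492],
       [  0.    , 404.1933, 195.704 ],
       [  0.    ,   0.    ,   1.    ]]), 'k1': 0.03578834616446977, 'pose': array([[-0.3544, -0.6535,  0.6688,  1.1235],
       [ 0.935 , -0.2548,  0.2466,  0.2673],
       [ 0.0093,  0.7128,  0.7013,  0.7501],
       [ 0.    ,  0.    ,  0.    ,  1.    ]])}
{'mtx': array([[468.9293,   0.    , 253.9076],
       [  0.    , 468.9293, 186.1797],
       [  0.    ,   0.    ,   1.    ]]), 'k1': 0.011632288506025401, 'pose': array([[-0.0041,  0.9977, -0.0675,  0.4269],
       [-0.9999, -0.005 , -0.013 ,  0.0224],
       [-0.0133,  0.0674,  0.9976,  1.2412],
       [ 0.    ,  0.    ,  0.    ,  1.    ]])}
```

View pics/s0.png

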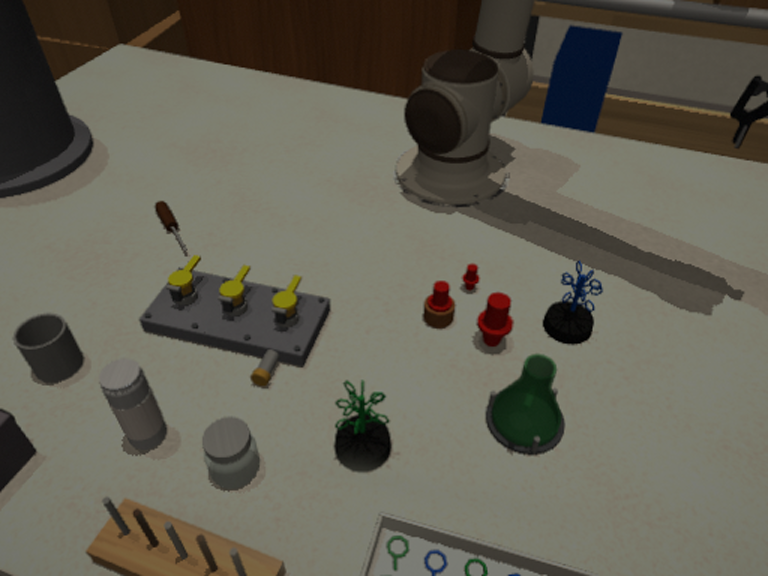

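View pics/t0.png

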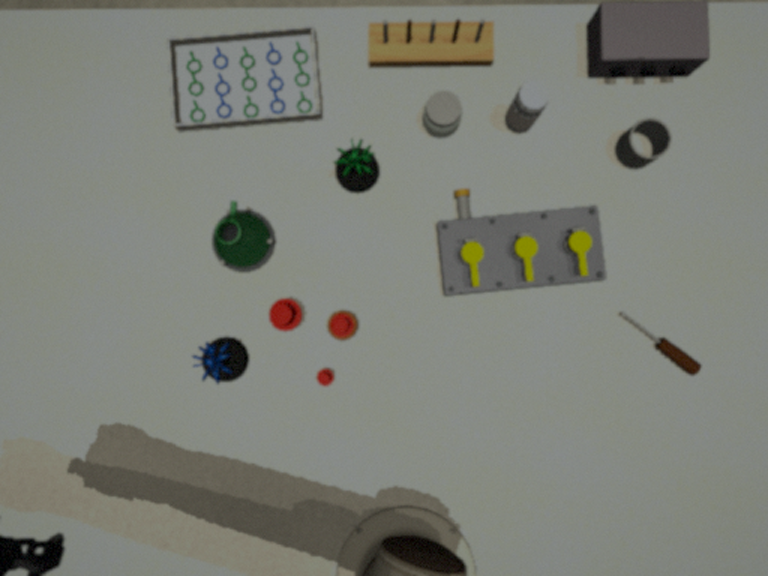

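The scene view shows three red stoppers, at px/1.5 scale: one in the wooden rest (440,300), a large one (495,320) and a small one (471,277). The middle-sized one in the rest fits the description. I'll confirm it in an enlarged crop.

```bash
python3 -c "
import cv2,numpy as np
s=cv2.imread('pics/raw_s0.png');t=cv2.imread('pics/raw_t0.png')
f=lambda im,x,y,w,h,k:cv2.resize(im[y:y+h,x:x+w],None,fx=k,fy=k,interpolation=cv2.INTER_CUBIC)
a=f(s,270,160,100,75,4); b=f(s,310,225,100,75,4); c=f(t,130,130,100,75,4); c2=f(t,190,185,100,75,4)
cv2.imwrite('pics/m1.png',np.vstack([np.hstack([a,b]),np.hstack([c,c2])]))
d=f(t,285,130,130,75,6); e=f(s,90,160,130,80,6)
d=d[:300*2//2]
cv2.imwrite('pics/m2.png',np.vstack([f(t,285,130,130,50,6),f(s,90,160,130,50,6)]))
"
```

```text
(no output)
```

View pics/m1.png

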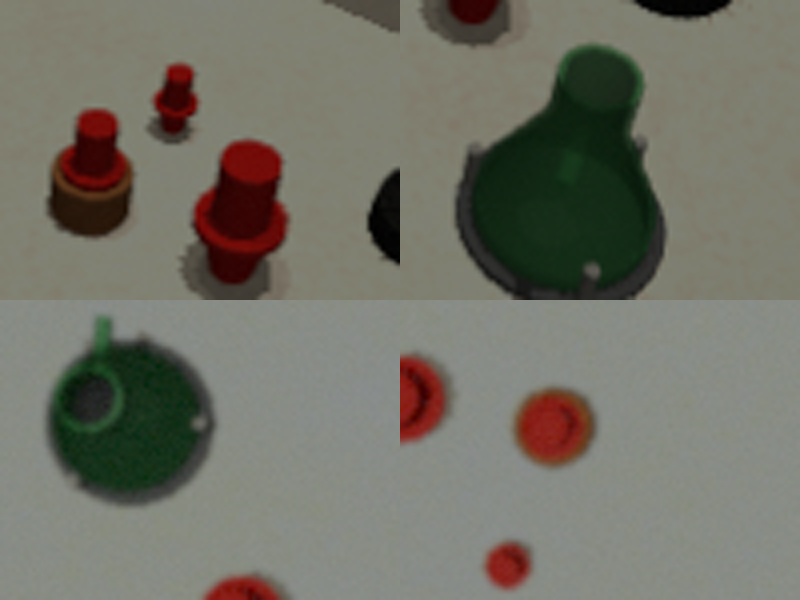

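View pics/m2.png

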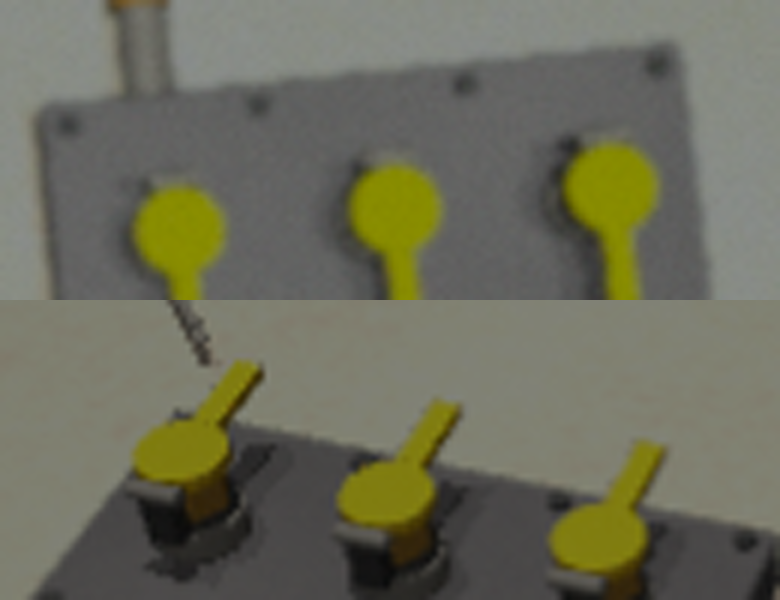

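The crops confirm the stopper in the wooden rest is the middle-sized one. Its knob top is at scene (293.9,190.4) and top (227.1,215.9). The flask mouth is at scene (359.6,244.1) and top (152.1,153.6).

```bash
python3 -c "
from h import *
np.set_printoptions(precision=4,suppress=True)
for n,a,b,z in [('knob',(293.9,190.4),(227.1,215.9),.074),('mouth',(359.6,244.1),(152.1,153.6),.125),('bR?',(189.6,199.1),(314.6,167.9),.076),('bM',(153.9,191.6),(350.4,164.6),.076),('bL?',(120,185.3),(386.4,160.8),.076)]:
  print(n,tri(a,b),atz('scene',*a,z)[:2],atz('top',*b,z)[:2])
for n,u,v in [('treeblue',223/1.5,359/1.5),('treegreen',357/1.5,170/1.5),('big',286/1.5,314/1.5),('small',325/1.5,377/1.5)]: print(n,atz('top',u,v,0.02)[:2])
"
```

```text
knob (array([0.4317, 0.1057, 0.076 ]), np.float64(0.0026617513223080214)) [0.4292 0.1064] [0.4321 0.1045]
mouth (array([0.5818, 0.2825, 0.1254]), np.float64(0.0026754905575696575)) [0.581  0.2838] [0.582  0.2812]
bR? (array([ 0.5501, -0.1131,  0.0773]), np.float64(0.001434689235125671)) [ 0.5488 -0.1132] [ 0.5506 -0.1139]
bM (array([ 0.5583, -0.2028,  0.0775]), np.float64(0.00030348495960061346)) [ 0.557 -0.204] [ 0.5583 -0.203 ]
bL? (array([ 0.5672, -0.2922,  0.0755]), np.float64(0.0008039542260530647)) [ 0.5675 -0.2913] [ 0.5673 -0.2924]
treeblue [0.3725 0.3121]
treegreen [0.7023 0.0795]
big [0.4498 0.2033]
small [0.341  0.1353]
```

```bash
cat >> h.py <<'E'
BX=np.array([np.cos(.0952),np.sin(.0952)])
def need(x,y,z):
    o=arm.get_obs(); R=np.array(o['eef_rot']); d=R.T@(np.array([x,y,z])-o['ee_pos'])*1000
    yaw=np.arctan2(R[1,1],R[0,1]); tgt=np.pi/2+.0952
    print('t',round(o['clock'],2),'pos',np.round(o['ee_pos'],4),'need mm',np.round(d,1),'roll',round(yaw-tgt,4),'F',np.round(o['contact_force'],1),'open',round(o['opening'],3))
E
python3 -m crank '[{"fingers":0.6,"roll":-0.122},{"fingers":0.6,"roll":-0.122},{"fingers":0.6,"roll":-0.122},{"fingers":0.6,"tx":-20,"ty":-38},{"fingers":0.6,"tx":-20,"ty":-38},{"fingers":0.6,"tx":-20,"ty":-38},{"fingers":0.6,"tx":-20,"ty":-38},{"fingers":0.6,"tx":-20,"ty":-38},{"fingers":0.6,"tx":-20,"ty":-38},{"fingers":0.6,"tx":-20,"ty":-38}]' 30
python3 -m crank '[{"fingers":0.6,"tx":-20,"ty":-38},{"fingers":0.6,"tx":-20,"ty":-38},{"fingers":0.6,"tx":-20,"ty":-38},{"fingers":0.6,"tx":-20,"ty":-38},{"fingers":0.6,"tz":35},{"fingers":0.6,"tz":35},{"fingers":0.6},{"fingers":0.6}]'
python3 -c "
from h import *
need(.431,.105,.045)"
```

```text
t 0.1 pos [0.1471 0.5298 0.2307] need mm [-387.2 -333.1  186.1] roll -0.366 F [-0.  -0.5  0.1] open 1.0validation failed for argument at $[0]...
validation failed for argument at $[0]...
```

```bash

python3 -m crank '[{"fingers":0.6,"tx":0,"ty":0,"tz":0,"roll":-0.122},{"fingers":0.6,"tx":0,"ty":0,"tz":0,"roll":-0.122},{"fingers":0.6,"tx":0,"ty":0,"tz":0,"roll":-0.122},{"fingers":0.6,"tx":-20,"ty":-38,"tz":0,"roll":0},{"fingers":0.6,"tx":-20,"ty":-38,"tz":0,"roll":0},{"fingers":0.6,"tx":-20,"ty":-38,"tz":0,"roll":0},{"fingers":0.6,"tx":-20,"ty":-38,"tz":0,"roll":0},{"fingers":0.6,"tx":-20,"ty":-38,"tz":0,"roll":0},{"fingers":0.6,"tx":-20,"ty":-38,"tz":0,"roll":0},{"fingers":0.6,"tx":-20,"ty":-38,"tz":0,"roll":0}]' 30
python3 -c "
from h import *
need(.431,.105,.045)"
```

```text
clock: 1.1
ee_pos: [0.3122, 0.2769, 0.2311]
eef_rot: [[-0.995, -0.095, -0.0], [-0.095, 0.995, -0.0], [0.0, -0.0, -1.0]]
contact_force: [0.4, 0.2, -0.6]
opening: 0.598
grasp_force: 0.0
t 1.1 pos [0.3122 0.2769 0.2311] need mm [-101.8 -182.4  186.1] roll 0.0004 F [ 0.4  0.2 -0.6] open 0.598
```

```bash

python3 -m crank '[{"fingers":0.6,"tx":-20.4,"ty":-36.5,"tz":0,"roll":0},{"fingers":0.6,"tx":-20.4,"ty":-36.5,"tz":0,"roll":0},{"fingers":0.6,"tx":-20.4,"ty":-36.5,"tz":0,"roll":0},{"fingers":0.6,"tx":-20.4,"ty":-36.5,"tz":0,"roll":0},{"fingers":0.6,"tx":-20.4,"ty":-36.5,"tz":0,"roll":0},{"fingers":0.6,"tx":0,"ty":0,"tz":40,"roll":0},{"fingers":0.6,"tx":0,"ty":0,"tz":40,"roll":0},{"fingers":0.6,"tx":0,"ty":0,"tz":25,"roll":0},{"fingers":0.6,"tx":0,"ty":0,"tz":0,"roll":0},{"fingers":0.6,"tx":0,"ty":0,"tz":0,"roll":0}]'
python3 -c "
from h import *
need(.431,.105,.046)
snap('scene','s1.png',(240,120,380,225),5.7)"
```

```text
clock: 2.1
ee_pos: [0.4306, 0.1065, 0.1269]
eef_rot: [[-0.995, -0.095, -0.0], [-0.095, 0.995, -0.0], [0.0, -0.0, -1.0]]
contact_force: [0.3, 0.1, 0.4]
opening: 0.602
grasp_force: 0.0
t 2.1 pos [0.4306 0.1065 0.1269] need mm [-0.3 -1.5 80.9] roll 0.0001 F [0.3 0.1 0.4] open 0.602
```

View pics/s1.png

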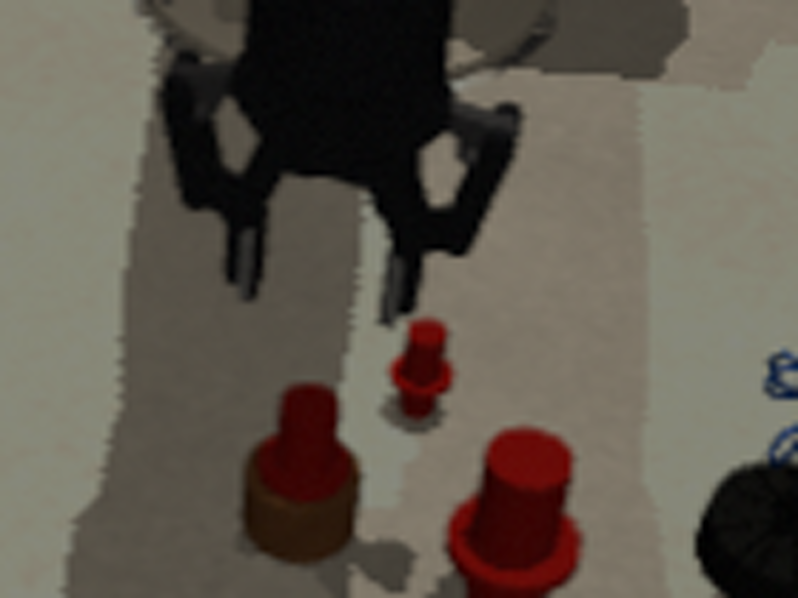

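The scene crop shows the fingers straddling the knob (crop 308,390) and clear of the small stopper (425,370). I'll descend and grip.

```bash

python3 -m crank '[{"fingers":0.6,"tx":0,"ty":-1.5,"tz":30,"roll":0},{"fingers":0.6,"tx":0,"ty":0,"tz":30,"roll":0},{"fingers":0.6,"tx":0,"ty":0,"tz":22,"roll":0},{"fingers":0.6,"tx":0,"ty":0,"tz":0,"roll":0},{"fingers":0.1,"tx":0,"ty":0,"tz":0,"roll":0},{"fingers":0.1,"tx":0,"ty":0,"tz":0,"roll":0},{"fingers":0.1,"tx":0,"ty":0,"tz":0,"roll":0},{"fingers":0.1,"tx":0,"ty":0,"tz":0,"roll":0},{"fingers":0.1,"tx":0,"ty":0,"tz":0,"roll":0}]' 30
python3 -c "
from h import *
need(.431,.105,.046)"
```

```text
clock: 3.05
ee_pos: [0.4321, 0.1054, 0.0466]
eef_rot: [[-0.995, -0.095, 0.003], [-0.095, 0.995, 0.001], [-0.003, 0.001, -1.0]]
contact_force: [-1.6, -0.5, 7.5]
opening: 0.287
grasp_force: 29.3
t 3.05 pos [0.4321 0.1054 0.0466] need mm [ 1.1 -0.3  0.6] roll 0.0001 F [-1.6 -0.5  7.5] open 0.287
```

```bash

python3 -m crank '[{"fingers":0.1,"tx":0,"ty":0,"tz":-10,"roll":0},{"fingers":0.1,"tx":0,"ty":0,"tz":-20,"roll":0},{"fingers":0.1,"tx":0,"ty":0,"tz":-30,"roll":0},{"fingers":0.1,"tx":0,"ty":0,"tz":-40,"roll":0},{"fingers":0.1,"tx":0,"ty":0,"tz":-40,"roll":0},{"fingers":0.1,"tx":0,"ty":0,"tz":-10,"roll":0},{"fingers":0.1,"tx":0,"ty":0,"tz":0,"roll":0}]'
python3 -c "
from h import *
need(.582,.2825,.20)"
```

```text
clock: 3.75
ee_pos: [0.4318, 0.1052, 0.1967]
eef_rot: [[-0.995, -0.095, 0.004], [-0.095, 0.995, 0.001], [-0.004, 0.001, -1.0]]
contact_force: [-0.1, 0.4, -1.9]
opening: 0.285
grasp_force: 29.5
t 3.75 pos [0.4318 0.1052 0.1967] need mm [-166.4  162.2   -2.5] roll -0.0 F [-0.1  0.4 -1.9] open 0.285
```

```bash

python3 -m crank '[{"fingers":0.1,"tx":-15,"ty":15,"tz":0,"roll":0},{"fingers":0.1,"tx":-25,"ty":24,"tz":0,"roll":0},{"fingers":0.1,"tx":-25,"ty":24,"tz":0,"roll":0},{"fingers":0.1,"tx":-25,"ty":24,"tz":0,"roll":0},{"fingers":0.1,"tx":-25,"ty":24,"tz":0,"roll":0},{"fingers":0.1,"tx":-25,"ty":24,"tz":0,"roll":0},{"fingers":0.1,"tx":-16,"ty":17,"tz":0,"roll":0},{"fingers":0.1,"tx":-10,"ty":10,"tz":0,"roll":0},{"fingers":0.1,"tx":0,"ty":0,"tz":10,"roll":0},{"fingers":0.1,"tx":0,"ty":0,"tz":0,"roll":0}]'
python3 -c "
from h import *
need(.582,.2825,.19)
snap('scene','s2.png'); snap('top','t2.png')
f=lambda fn,x,y,w,h,k:cv2.resize(cv2.imread(fn)[y:y+h,x:x+w],None,fx=k,fy=k,interpolation=cv2.INTER_CUBIC)
cv2.imwrite('pics/m3.png',np.hstack([f('pics/raw_s2.png',315,180,80,100,5),f('pics/raw_t2.png',110,110,80,100,5)]))"
```

```text
clock: 4.75
ee_pos: [0.5796, 0.2815, 0.181]
eef_rot: [[-0.995, -0.095, -0.004], [-0.095, 0.995, -0.002], [0.004, -0.002, -1.0]]
contact_force: [-0.3, -0.6, -1.2]
opening: 0.291
grasp_force: 29.6
t 4.75 pos [0.5796 0.2815 0.181 ] need mm [-2.4  0.8 -9. ] roll 0.0003 F [-0.3 -0.6 -1.2] open 0.291
```

View pics/m3.png

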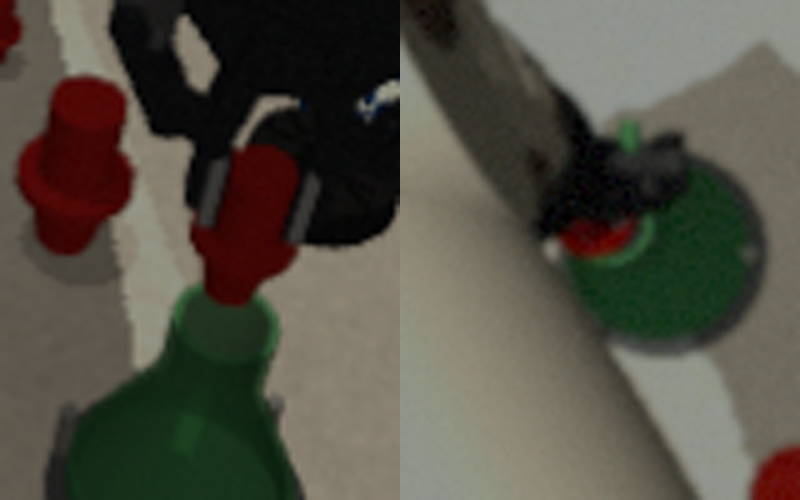

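```bash
python3 -c "
from h import *
for u,v in[(360.6,237),(360.6,236)]: print(atz('scene',u,v,.140))
m=lambda X,Y:((X+.5)/5-.5+315,(Y+.5)/5-.5+180)
print('mouth',atz('scene',*m(228,324),.125)); print('collar und.',atz('scene',*m(245,248),.168))
m2=lambda X,Y:((X+.5)/5-.5+110,(Y+.5)/5-.5+110)
print(proj('scene',[.582,.2825,.125]),m(228,324))"
```

```text
[0.5756499  0.28195028 0.14      ]
[0.57312097 0.2814892  0.14      ]
mouth [0.58127625 0.28500535 0.125     ]
collar und. [0.57960745 0.28308067 0.168     ]
[358.85428579 244.30473489] (360.2, 244.4)
```

The scene crop shows the plug's foot over the near part of the mouth, about 2–3 mm short in x and 2 mm short in y. I'll correct that and lower it.

```bash

python3 -m crank '[{"fingers":0.1,"tx":-2.5,"ty":1.5,"tz":0,"roll":0},{"fingers":0.1,"tx":0,"ty":0,"tz":8,"roll":0},{"fingers":0.1,"tx":0,"ty":0,"tz":8,"roll":0},{"fingers":0.1,"tx":0,"ty":0,"tz":8,"roll":0},{"fingers":0.1,"tx":0,"ty":0,"tz":0,"roll":0}]'
python3 -c "
from h import *
need(.582,.2833,.138)"
```

```text
clock: 5.35
ee_pos: [0.5824, 0.2834, 0.1584]
eef_rot: [[-0.995, -0.095, -0.002], [-0.095, 0.995, -0.001], [0.002, -0.001, -1.0]]
contact_force: [0.3, 0.8, -0.9]
opening: 0.287
grasp_force: 29.6
t 5.35 pos [0.5824 0.2834 0.1584] need mm [ 0.3 -0.1 20.4] roll -0.0001 F [ 0.3  0.8 -0.9] open 0.287
```

No contact so far; continuing in small steps.

```bash

python3 -m crank '[{"fingers":0.1,"tx":0,"ty":0,"tz":5,"roll":0},{"fingers":0.1,"tx":0,"ty":0,"tz":5,"roll":0},{"fingers":0.1,"tx":0,"ty":0,"tz":5,"roll":0},{"fingers":0.1,"tx":0,"ty":0,"tz":0,"roll":0}]'
python3 -m crank '[{"fingers":0.1,"tx":0,"ty":0,"tz":3,"roll":0},{"fingers":0.1,"tx":0,"ty":0,"tz":2,"roll":0},{"fingers":0.1,"tx":0,"ty":0,"tz":0,"roll":0}]'
```

```text
clock: 5.75
ee_pos: [0.5827, 0.2836, 0.1443]
eef_rot: [[-0.995, -0.095, -0.001], [-0.095, 0.995, -0.001], [0.001, -0.0, -1.0]]
contact_force: [-0.5, -0.2, -0.6]
opening: 0.288
grasp_force: 29.6
clock: 6.05
ee_pos: [0.5829, 0.2837, 0.14]
eef_rot: [[-0.995, -0.095, -0.0], [-0.095, 0.995, -0.0], [0.0, -0.0, -1.0]]
contact_force: [-0.4, 0.1, -1.0]
opening: 0.285
grasp_force: 29.6
```

```bash

python3 -m crank '[{"fingers":0.1,"tx":0,"ty":0,"tz":2,"roll":0},{"fingers":0.1,"tx":0,"ty":0,"tz":0,"roll":0}]'
python3 -m crank '[{"fingers":0.1,"tx":0,"ty":0,"tz":2,"roll":0},{"fingers":0.1,"tx":0,"ty":0,"tz":0,"roll":0}]'
```

```text
clock: 6.25
ee_pos: [0.583, 0.2838, 0.1381]
eef_rot: [[-0.995, -0.095, -0.0], [-0.095, 0.995, -0.0], [0.0, -0.0, -1.0]]
contact_force: [-0.5, -0.5, -0.1]
opening: 0.288
grasp_force: 29.6
clock: 6.45
ee_pos: [0.5831, 0.2838, 0.1374]
eef_rot: [[-0.995, -0.095, 0.001], [-0.095, 0.995, 0.001], [-0.001, 0.0, -1.0]]
contact_force: [-2.3, -0.3, 6.8]
opening: 0.291
grasp_force: 30.2
```

Contact came at the expected height, with the collar on the rim. Releasing and rising.

```bash

python3 -m crank '[{"fingers":0.6,"tx":0,"ty":0,"tz":0,"roll":0},{"fingers":0.6,"tx":0,"ty":0,"tz":0,"roll":0},{"fingers":0.6,"tx":0,"ty":0,"tz":0,"roll":0},{"fingers":0.6,"tx":0,"ty":0,"tz":0,"roll":0},{"fingers":0.6,"tx":0,"ty":0,"tz":-20,"roll":0},{"fingers":0.6,"tx":0,"ty":0,"tz":-30,"roll":0},{"fingers":0.6,"tx":0,"ty":0,"tz":-30,"roll":0},{"fingers":0,"tx":20,"ty":-20,"tz":0,"roll":0},{"fingers":0,"tx":20,"ty":-40,"tz":0,"roll":0},{"fingers":0,"tx":20,"ty":-40,"tz":0,"roll":0}]'
python3 -m crank '[{"fingers":0,"tx":0,"ty":-40,"tz":0,"roll":0},{"fingers":0,"tx":0,"ty":-40,"tz":0,"roll":0},{"fingers":0,"tx":0,"ty":-40,"tz":0,"roll":0},{"fingers":0,"tx":0,"ty":-40,"tz":0,"roll":0},{"fingers":0,"tx":0,"ty":0,"tz":0,"roll":0}]'
python3 -c "
from h import *
snap('scene','s3.png',(300,180,420,270),6)
need(.550,-.1135,.085)"
```

```text
clock: 7.45
ee_pos: [0.5321, 0.1779, 0.216]
eef_rot: [[-0.995, -0.097, -0.0], [-0.097, 0.995, -0.0], [0.0, -0.0, -1.0]]
contact_force: [1.5, -1.2, -0.2]
opening: 0.093
grasp_force: 0.0
clock: 7.95
ee_pos: [0.5481, 0.0154, 0.2163]
eef_rot: [[-0.996, -0.091, 0.0], [-0.091, 0.996, -0.001], [-0.0, -0.001, -1.0]]
contact_force: [0.6, 0.4, -0.3]
opening: 0.001
grasp_force: 0.0
t 8.0 pos [0.548  0.0172 0.2162] need mm [  10.  -130.3  131.3] roll -0.0035 F [-0.   0.7  0.2] open -0.001
```

View pics/s3.png

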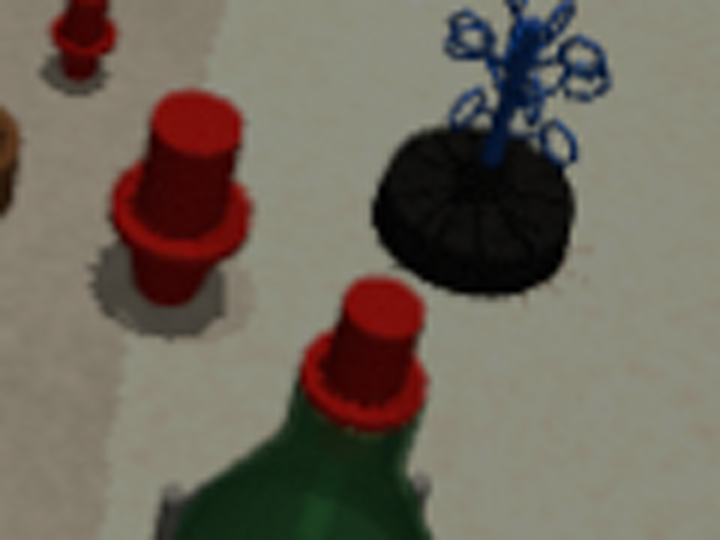

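The stopper sits flush and upright, its collar on the rim (crop 365,375). Next is the left bolt.

```bash

python3 -m crank '[{"fingers":0,"tx":3.5,"ty":-40,"tz":0,"roll":0},{"fingers":0,"tx":3.5,"ty":-40,"tz":0,"roll":0},{"fingers":0,"tx":3,"ty":-35,"tz":0,"roll":0},{"fingers":0,"tx":0,"ty":-15,"tz":30,"roll":0},{"fingers":0,"tx":0,"ty":0,"tz":40,"roll":0},{"fingers":0,"tx":0,"ty":0,"tz":40,"roll":0},{"fingers":0,"tx":0,"ty":0,"tz":18,"roll":0},{"fingers":0,"tx":0,"ty":0,"tz":0,"roll":0},{"fingers":0,"tx":0,"ty":0,"tz":0,"roll":0}]'
python3 -c "
from h import *
need(.550,-.1135,.076)"
```

```text
clock: 8.9
ee_pos: [0.5507, -0.1104, 0.089]
eef_rot: [[-0.995, -0.096, 0.0], [-0.096, 0.995, 0.0], [-0.0, 0.0, -1.0]]
contact_force: [-0.6, -1.2, -0.2]
opening: 0.002
grasp_force: 0.0
t 8.9 pos [ 0.5507 -0.1104  0.089 ] need mm [ 1. -3. 13.] roll 0.0009 F [-0.6 -1.2 -0.2] open 0.002
```

```bash

python3 -m crank '[{"fingers":0,"tx":1,"ty":-3,"tz":6,"roll":0},{"fingers":0,"tx":0,"ty":0,"tz":5,"roll":0},{"fingers":0,"tx":0,"ty":0,"tz":2,"roll":0},{"fingers":0,"tx":0,"ty":0,"tz":2,"roll":0},{"fingers":0,"tx":0,"ty":0,"tz":0,"roll":0}]'
python3 -m crank '[{"fingers":0,"tx":0,"ty":0,"tz":2,"roll":0},{"fingers":0,"tx":0,"ty":0,"tz":1,"roll":0},{"fingers":0,"tx":0,"ty":0,"tz":0,"roll":0}]'
```

```text
clock: 9.4
ee_pos: [0.55, -0.1143, 0.0737]
eef_rot: [[-0.995, -0.095, 0.001], [-0.095, 0.995, -0.0], [-0.001, -0.0, -1.0]]
contact_force: [-0.5, -1.1, 3.1]
opening: 0.002
grasp_force: 1.7
clock: 9.7
ee_pos: [0.5499, -0.1143, 0.0705]
eef_rot: [[-0.995, -0.095, 0.001], [-0.095, 0.995, -0.0], [-0.001, -0.0, -1.0]]
contact_force: [0.3, -0.4, 4.2]
opening: -0.001
grasp_force: 2.5
```

The left bolt sank 5.5 mm at about 4 N, so it is the loose one. I'll back off, move over its tab and straddle it.

```bash

python3 -m crank '[{"fingers":0,"tx":0,"ty":0,"tz":-20,"roll":0},{"fingers":0.45,"tx":0,"ty":0,"tz":-20,"roll":0},{"fingers":0.45,"tx":20,"ty":0,"tz":0,"roll":0},{"fingers":0.45,"tx":25,"ty":0,"tz":0,"roll":0},{"fingers":0.45,"tx":0,"ty":0,"tz":0,"roll":0},{"fingers":0.45,"tx":0,"ty":0,"tz":0,"roll":0}]' 20
python3 -c "
from h import *
need(.5052,-.1178,.050)
snap('scene','s4.png',(130,130,260,225),6)"
```

```text
clock: 10.3
ee_pos: [0.5049, -0.1185, 0.1102]
eef_rot: [[-0.996, -0.095, 0.0], [-0.095, 0.996, 0.0], [-0.0, 0.0, -1.0]]
contact_force: [0.6, 0.5, 0.6]
opening: 0.451
grasp_force: 0.0
t 10.3 pos [ 0.5049 -0.1185  0.1102] need mm [-0.4  0.7 60.2] roll -0.0003 F [0.6 0.5 0.6] open 0.451
```

View pics/s4.png

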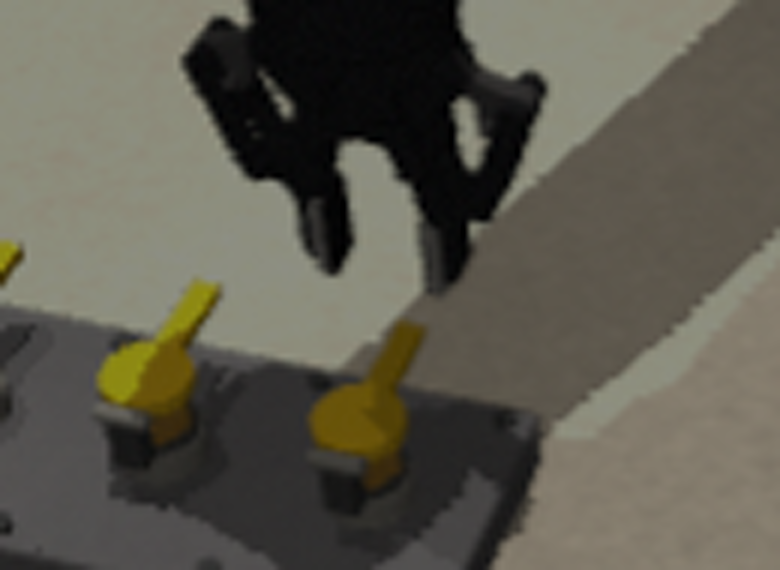

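The crop shows the fingers (330,265) and (440,285) straddling the left tab (405,340). Descending and gripping.

```bash

python3 -m crank '[{"fingers":0.45,"tx":0,"ty":0.5,"tz":25,"roll":0},{"fingers":0.45,"tx":0,"ty":0,"tz":25,"roll":0},{"fingers":0.45,"tx":0,"ty":0,"tz":10,"roll":0},{"fingers":0.45,"tx":0,"ty":0,"tz":0,"roll":0},{"fingers":0,"tx":0,"ty":0,"tz":0,"roll":0},{"fingers":0,"tx":0,"ty":0,"tz":0,"roll":0},{"fingers":0,"tx":0,"ty":0,"tz":0,"roll":0},{"fingers":0,"tx":0,"ty":0,"tz":0,"roll":0},{"fingers":0,"tx":0,"ty":0,"tz":0,"roll":0}]' 20
```

```text
clock: 11.25
ee_pos: [0.5055, -0.1178, 0.051]
eef_rot: [[-0.995, -0.095, 0.002], [-0.095, 0.995, 0.0], [-0.002, 0.0, -1.0]]
contact_force: [1.6, 4.4, 1.9]
opening: 0.129
grasp_force: 22.7
```

```bash

python3 -m crank '[{"fingers":0,"tx":-0.3,"ty":0,"tz":-6.7,"roll":0},{"fingers":0,"tx":-1,"ty":0,"tz":-6.6,"roll":0},{"fingers":0,"tx":-1.7,"ty":0,"tz":-6.5,"roll":0},{"fingers":0,"tx":-2.3,"ty":0,"tz":-6.3,"roll":0},{"fingers":0,"tx":0,"ty":0,"tz":0,"roll":0}]'
python3 -m crank '[{"fingers":0,"tx":-2.9,"ty":0,"tz":-6,"roll":0},{"fingers":0,"tx":-3.5,"ty":0,"tz":-5.7,"roll":0},{"fingers":0,"tx":-4.1,"ty":0,"tz":-5.4,"roll":0},{"fingers":0,"tx":-4.5,"ty":0,"tz":-4.9,"roll":0},{"fingers":0,"tx":-5,"ty":0,"tz":-4.4,"roll":0},{"fingers":0,"tx":0,"ty":0,"tz":0,"roll":0},{"fingers":0,"tx":0,"ty":0,"tz":0,"roll":0},{"fingers":0,"tx":0,"ty":0,"tz":0,"roll":0}]'
python3 -c "
from h import *
snap('scene','s5.png',None,1.5)"
```

```text
clock: 11.75
ee_pos: [0.5099, -0.1174, 0.077]
eef_rot: [[-0.995, -0.095, -0.001], [-0.095, 0.995, 0.0], [0.001, 0.0, -1.0]]
contact_force: [-3.3, 4.1, -2.1]
opening: 0.131
grasp_force: 22.0
clock: 12.55
ee_pos: [0.5302, -0.1155, 0.1033]
eef_rot: [[-0.995, -0.095, 0.0], [-0.095, 0.995, 0.0], [-0.0, 0.0, -1.0]]
contact_force: [-2.5, 3.6, -0.3]
opening: 0.134
grasp_force: 22.8
```

View pics/s5.png

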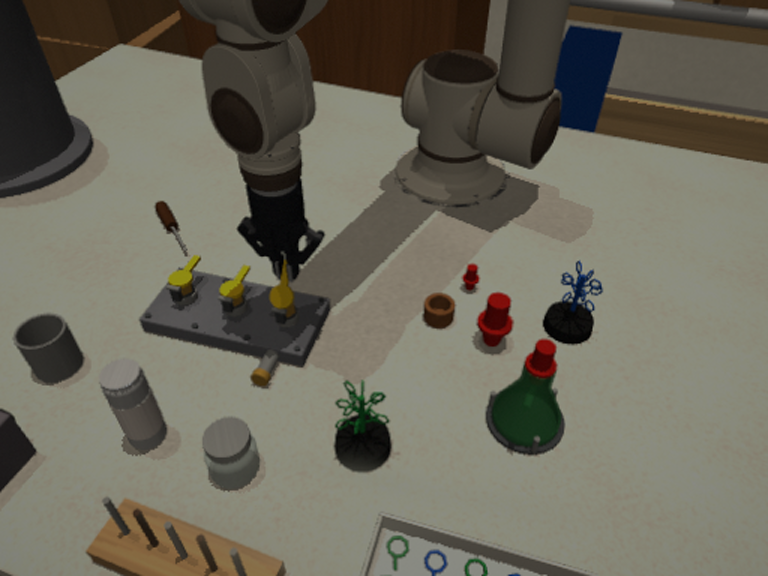

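The left cap stands open (scene 283,285) with the tab gripped between the fingers. The stopper is seated, the other caps are shut and the trees haven't moved. A 52 mm lift of the grip point means about 0.9 rad, and at least 0.72 even if the pads slid along the tab.

```bash
python3 -c "
from h import *
print(order.close_job())"
```

```text
the job is handed in; nothing more can be done
None
```

I've handed the job in: the stopper is seated in the flask and let go, the left bolt proved to be the loose one, and the gripper is holding its cap open at about 0.9 rad by my estimate; the hand-in gave no verdict.

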